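Load the label unwinder and set its brake to the first click

TASK

Load the label unwinder: put the tall label roll with the wide core over the spindle, upright, and lower it fully home on the flange without letting it drop. Then turn the black brake knob clockwise until its slip clutch gives the first click, stop there before the second click, and let go. Leave the short roll, mug, stapler and cardboard box where they are.

Things in the scene. Friction and masses are not known exactly. Their poses are not given: they have to be found in the camera images.
- roll: The tall white paper label roll to load: outer diameter 58 mm, 90 mm tall, with a brown core of 26 mm bore that runs right through; about 0.18 kg; loose, stands on end on the desk. Origin at the centre of its underside, z along its axis (up).
- seat (a point): On the axis of the unwinder's upright steel spindle, at the top of the round aluminium flange (84 mm diameter) where the roll must rest; 16 mm above the desk. The spindle has diameter 22 mm and rises 70 mm above this point, the last 12 mm tapering to 10 mm diameter. Axes are the unwinder's, z up.
- unwinder: Label unwinder: fixed grey base plate 120 mm (x) by 250 mm (y), 12 mm thick, origin at the centre of its underside, z up. The spindle's axis is at y = +70 mm, the brake post's (grey, 68 mm diameter, with the black knob on top) at y = -70 mm.
- knob_grip (a point): On the vertical axis of the black brake knob, 97 mm above the desk, at gripping height. Its grip is an upright bar 61 mm long (x), 14 mm thick (y), 32 mm high, its top 9 mm above this point, on a disc (62 mm) whose top is 21 mm below. A white mark is at the bar's -x end. Axes turn with the knob. With the screw home and no slip the mark points to the unwinder's -x, over the bright rib on the post.
- brake_screw (a joint): Brake screw, rad: turns clockwise from above with the knob, light (0.02 N m), from 0 (slack) to its stop at 1.2 (brake home); starts between 0.2 and 0.7. It carries the aluminium collar (80 mm diameter) under the knob, whose small dark rib lies under the knob's white mark until the clutch slips.
- clutch (a joint): Clockwise slip of the knob on the screw, rad, starts at 0. Short of the screw's stop, knob and screw turn together; at the stop the knob slips on against a steady 0.10 N m. The first click comes at 0.15 rad of slip, the second at 0.45. It does not slip back: anticlockwise turns the screw back.
- spare_roll: Short white paper label roll, leave alone: outer diameter 58 mm, 60 mm tall, bore only 14 mm (does not fit the spindle); stands on end on the desk, loose. Origin at the centre of its underside, z up. Which of the two rolls stands nearer the unwinder varies.
- mug: White mug, 80 mm diameter, 95 mm tall, handle at its +y side, loose, leave alone. Origin at the centre of its underside.
- stapler: Grey and steel stapler, 140 mm (x) by 36 mm by 48 mm high, loose, leave alone. Origin at the centre of its underside.
- staple_box: Plain cardboard box 60 mm (x) by 100 mm (y) by 40 mm high, loose, leave alone. Origin at the centre of its underside.
Not all that is in view belongs to the job. Leave any green, red or turquoise look-alike of the roll alone.

How it is judged:
By the outcome, as a careful person would: the job done as asked, in the order asked, and still so for the second after the job is handed in, with the robot touching nothing.
It also fails if it takes over 64 s, if anything falls off the work surface, if the arm or the gripper's body presses on something with over 40 N, if the wrist force passes 120 N, or if a joint passes its speed limit or range.

ROBOT

A 6-joint arm with a two-finger parallel gripper is mounted at the origin on the work surface. World frame = base frame: x ahead of the robot, y to its left, z up, the work surface at z = 0. Lengths are in m, angles in rad, forces in N, time in s.
With the tool pointing down it reaches from about 0.35 to 0.775 m from the base axis. Payload 5.5 kg.
Tool frame: the origin (TCP) lies at the very end of the fingers, on their centre line; the grasp point (between the pads) lies 19 mm behind it; z points along the fingers, y is the line along which they close (so a half turn about z gives the same grasp; the last joint's range is limited). The gripper opens to 85 mm and grips with 20 to 120 N. Pads are 22 mm wide; open, the fingers measure 114 mm over their backs; the gripper's body (76 mm by 85 mm) begins 54 mm behind the grasp point. The pads swing forward as they close: fully open they stand 13 mm farther back than shut.
Start: joints at [-1.397, 0.313, 0.046, 1.304, 0, 1.431], TCP at [0.177, -0.547, 0.231] pointing down, gripper open.
Joint ranges: [-2.76, 2.76], [-0.86, 1.69], [-1.03, 1.26], [-2.2, 2.34], [-1.47, 1.5], [-3.14, 3.14]. Speed limits (rad/s): [2.57, 2.57, 3.14, 3.14, 3.14, 3.14].

INTERFACE

Orientations are given as a unit quaternion [w, x, y, z].
In Python, from workcell import env, cams, ticket, spotter gives the robot as it stands.
- The arm moves only by the tool jog_arm, never from a script. Its argument "increments" is a list that holds one entry, the list of rows, each a list of 7 numbers: the shift along the tool's x, y, z in units of 0.25 m (1.0 is 0.25 m), then the turn, a rotation vector about the tool's x, y, z in units of 180 degrees (1.0 is 180 degrees), then the closure in counts, from 0 (fully open) to 255 (shut). A call has 1 to 20 rows; each row shifts and turns the commanded pose from where the row before left it, along the tool's axes as they then stand; what a row does not reach is not made up. A row lasts 1/10 s, in which the tool goes at most 50 mm and 8.59 degrees, less where a joint would pass 70% of its speed; a pose out of reach is approached as far as the arm can. A call with a number of a shift or a turn outside -1 to 1 is refused whole. A call with a gripper value outside its range is refused whole. The fingers move at their own pace and stop on an object; "force" is the grip in N (left out, the last holds). Time passes only in rows, so rows that do not move let the fingers close. It gives the time, the measured TCP pose, the force, the opening and the grip force at its end, in the units of the state.
- env.get_state(): the state, without advancing time (a new reading comes with each control period).
- cams.read_camera(name): name is "side" or "top"; returns a dict with "pixels" (400x640x3 uint8, red, green, blue), "fx", "fy", "cx", "cy" (pixels), "k1" (the pictures are not rectified: a ray, as slopes to the right and down, at radius r is drawn at 1 + k1 r^2 times it, then the intrinsics apply), "xyz" and "attitude" of the camera in the world. Camera axes: x right, y down, z forward; pixel columns grow to the right and rows downward; lengths in m; the calibration is good to about 2 mm. A picture is of the moment at which its call begins. There is no depth.
- ticket.hand_in(): hands the job in; it is judged then, once.
Trained networks look in the newest picture that a camera, given by its name, has taken for a name from the list of things; names that differ only in an ending like _2 or _b are one class to them, and where a whole thing is asked for, a point or a joint stands for the part that bears it (a point fixed in the world has none). Each returns a list of dicts, best first, with "conf" (0 to 1); they miss things now and then, are a little off and sometimes report something else, mostly with a low value. They report only what shows in the picture. A call takes as long as a camera call. They do not tell look-alikes from the thing itself.
- spotter.find_in(target, camera): "uv" ([column, row] in pixels, amid what is visible of it).
- spotter.cut_out(target, camera): "region" (400x640 bool, what is visible of it) and "uv" ([column, row] in pixels, amid what is visible of it).
- spotter.landmark_of(target, camera): "uv" ([column, row] in pixels: a listed point, or the origin of a listed thing).
The state is a dict: "clock": time; "joint_pos": joint angles; "qvel": joint speeds; "tau": joint torques, N m; "tcp_pos": TCP position; "orientation": TCP orientation; "wrist_force": force on the tool from outside, world axes, zero at the start; "ft_torque": the same for the moment, N m; "finger_gap": finger opening in m; "grip_force": force on a finger pad.
Only numpy, scipy, OpenCV 4.12 (cv2) and the standard library are available. Lean on these libraries where they do the work, as an engineer would, in place of code of your own. Each camera call takes 0.05 s, during which the arm holds its last target. There are 200 camera calls.

## Working session

There is one attempt and no reset: what is moved stays moved. The work goes in short steps, Python scripts to look and compute and a tool call to move; the robot and the scene stay as the last step left them, time stands still between calls to the robot, and variables do not carry over. Pictures are saved under pics/ and viewed, at most 10 in all, crops included, and the job is handed in when it is done.

Besides the shell and the picture viewer there is one more tool, called after "Call:" by a JSON object that holds its "op" and its "data". jog_arm: Moves the arm, as the interface text tells. Shifts and turns lie within -1 to 1; 1 stands for 0.25 m of shift or 180 degrees of turn. Its arguments: {"type":"object","properties":{"increments":{"type":"array"},"force":{"type":"number"}},"required":["increments"]}

```bash
mkdir -p pics; cat > h.py <<'E'
import numpy as np,cv2
from scipy.spatial.transform import Rotation as R
from workcell import env,cams,ticket,spotter
def rot(c): 
    a=np.array(c["attitude"],float)
    return a if a.shape==(3,3) else R.from_quat(a,scalar_first=True).as_matrix()
def K(c): return np.array([[c["fx"],0,c["cx"]],[0,c["fy"],c["cy"]],[0,0,1.]]),np.array([c["k1"],0,0,0.])
def ray(c,uv):
    k,d=K(c); p=cv2.undistortPoints(np.array([[uv]],float),k,d)[0,0]
    return rot(c)@np.array([p[0],p[1],1.])
def onz(c,uv,z):
    r=ray(c,uv); o=np.array(c["xyz"]); return o+r*(z-o[2])/r[2]
def proj(c,P):
    k,d=K(c); Rm=rot(c).T; P=np.atleast_2d(P).astype(float)
    return cv2.projectPoints(P,cv2.Rodrigues(Rm)[0],-Rm@np.array(c["xyz"]),k,d)[0][:,0]
def tri(cs,uvs):
    A=np.zeros((3,3));b=np.zeros(3)
    for c,uv in zip(cs,uvs):
        r=ray(c,uv);r/=np.linalg.norm(r);M=np.eye(3)-np.outer(r,r);A+=M;b+=M@np.array(c["xyz"])
    return np.linalg.solve(A,b)
def save(c,n): cv2.imwrite("pics/"+n+".png",c["pixels"][:,:,::-1])
E
python3 - <<'E'
from h import *
np.set_printoptions(precision=3,suppress=True)
Z=dict(roll=0,spare_roll=0,seat=.016,unwinder=0,knob_grip=.097,mug=0,stapler=0,staple_box=0)
im=[]
for n in("top","side"):
    c=cams.read_camera(n);print(n,c["xyz"],c["attitude"],c["fx"],c["k1"]);im.append(c["pixels"])
    for t in Z:
        for d in spotter.landmark_of(t,n)[:4]: print(t,np.round(d["uv"]),round(d["conf"],2),onz(c,d["uv"],Z[t])[:2])
    save(c,n+"0")
print({k:np.round(v,3) for k,v in env.get_state().items()})
E
```

```text
top [0.441 0.038 1.497] [-0.015  0.709 -0.704  0.032] 456.8140124107723 -0.05862378542738424
roll [411. 222.] 0.92 [ 0.484 -0.307]
roll [426. 258.] 0.89 [ 0.366 -0.355]
roll [387. 195.] 0.88 [ 0.572 -0.226]
roll [429. 195.] 0.83 [ 0.574 -0.368]
spare_roll [366. 227.] 0.82 [ 0.464 -0.157]
seat [242. 196.] 0.71 [0.562 0.249]
unwinder [268. 201.] 0.6 [0.547 0.166]
knob_grip [286. 200.] 0.6 [0.545 0.103]
knob_grip [370. 152.] 0.47 [ 0.698 -0.156]
mug [181. 216.] 0.81 [0.496 0.448]
stapler [368. 154.] 0.61 [ 0.709 -0.165]
staple_box [421. 159.] 0.62 [ 0.694 -0.342]
staple_box [242. 196.] 0.3 [0.563 0.251]
side [-0.274  0.829  1.132] [ 0.156 -0.358  0.838 -0.381] 482.41274939289497 -0.026173170816682016
roll [367. 190.] 0.87 [ 0.576 -0.234]
roll [393. 173.] 0.83 [ 0.573 -0.38 ]
roll [399. 191.] 0.56 [ 0.492 -0.315]
seat [270. 254.] 0.58 [0.562 0.232]
unwinder [286. 252.] 0.81 [0.546 0.18 ]
unwinder [375. 214.] 0.69 [ 0.467 -0.157]
knob_grip [300. 218.] 0.73 [0.555 0.111]
mug [221. 313.] 0.74 [0.495 0.465]
stapler [327. 180.] 0.86 [ 0.717 -0.168]
staple_box [360. 164.] 0.61 [ 0.698 -0.331]
{'clock': np.float64(0.9), 'joint_pos': array([-1.397,  0.313,  0.046,  1.304, -0.   ,  1.431]), 'qvel': array([ 0.001,  0.001,  0.002,  0.002,  0.001, -0.   ]), 'tau': array([  0.001, -48.045,  29.881,   0.   ,  -0.   ,  -0.   ]), 'tcp_pos': array([ 0.177, -0.547,  0.231]), 'orientation': array([ 0.   ,  0.988,  0.156, -0.   ]), 'wrist_force': array([-0.468,  0.114,  0.236]), 'ft_torque': array([-0.008, -0.026,  0.021]), 'grip_force': np.float64(0.0), 'finger_gap': np.float64(0.086)}
```

View pics/top0.png

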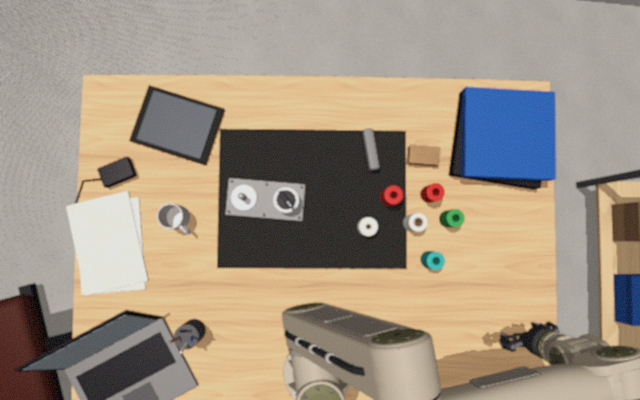

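View pics/side0.png

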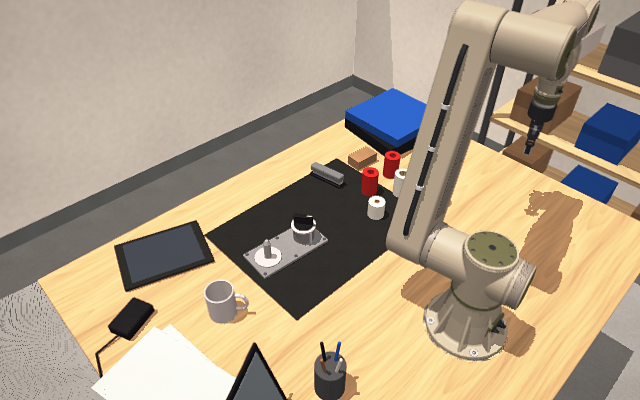

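```bash
cat >> h.py <<'E'
def hull_c(c,pts):
    m=np.zeros((400*4,640*4),np.uint8); h=cv2.convexHull((proj(c,pts)*4+1.5).astype(np.int32)); cv2.fillConvexPoly(m,h,1)
    M=cv2.moments(m,True); return np.array([M["m10"]/M["m00"]-1.5,M["m01"]/M["m00"]-1.5])/4,M["m00"]/16
def cyl(x,y,r,z0,z1):
    a=np.linspace(0,2*np.pi,40); return np.array([[x+r*np.cos(t),y+r*np.sin(t),z] for z in(z0,z1) for t in a])
def fitcyl(c,mask,x,y,r,z0,z1):
    v,u=np.nonzero(mask); m=np.array([u.mean(),v.mean()])
    for _ in range(5):
        h,A=hull_c(c,cyl(x,y,r,z0,z1)); zz=(z0+z1)/2
        d=onz(c,m,zz)-onz(c,h,zz); x+=d[0];y+=d[1]
    return x,y,A,len(u)
E
python3 - <<'E'
from h import *
c=cams.read_camera("top"); s=cams.read_camera("side")
for t in("roll","spare_roll"):
    for d in spotter.cut_out(t,"top")[:5]:
        p=onz(c,d["uv"],.06); print(t,d["uv"],d["conf"],np.round(fitcyl(c,d["region"],p[0],p[1],.029,0,.09 if t=="roll" else .06),4))
for d in spotter.cut_out("unwinder","top")[:1]:
    m=d["region"].astype(np.uint8); pts=cv2.findNonZero(m)[:,0]
    W=np.array([onz(c,p,.012)[:2] for p in pts.astype(float)],np.float32); r=cv2.minAreaRect(W); print(r)
a=cv2.resize(c["pixels"][170:230,215:315],None,fx=6,fy=6,interpolation=cv2.INTER_CUBIC)
b=cv2.resize(s["pixels"][205:280,235:335],None,fx=6,fy=6,interpolation=cv2.INTER_CUBIC)
cv2.imwrite("pics/cropA.png",a[:,:,::-1]);cv2.imwrite("pics/cropB.png",b[:,:,::-1])
E
```

```text
roll [451.6, 217.1] 0.67 [  0.4939  -0.4263 419.125  413.    ]
roll [429.9, 194.1] 0.61 [ 5.749000e-01 -3.640000e-01  4.029375e+02  3.850000e+02]
roll [417.0, 225.1] 0.56 [ 4.8050e-01 -3.0760e-01  3.8425e+02  3.7200e+02]
roll [433.1, 258.5] 0.56 [ 3.61500e-01 -3.61600e-01  4.07875e+02  3.72000e+02]
roll [389.3, 193.5] 0.55 [ 5.647000e-01 -2.298000e-01  3.640625e+02  3.520000e+02]
spare_roll [266.8, 200.1] 0.67 [5.512e-01 1.721e-01 3.030e+02 2.727e+03]
((0.5531005859375, 0.1743558794260025), (0.2470773309469223, 0.12023017555475235), 85.6616439819336)
```

View pics/cropA.png

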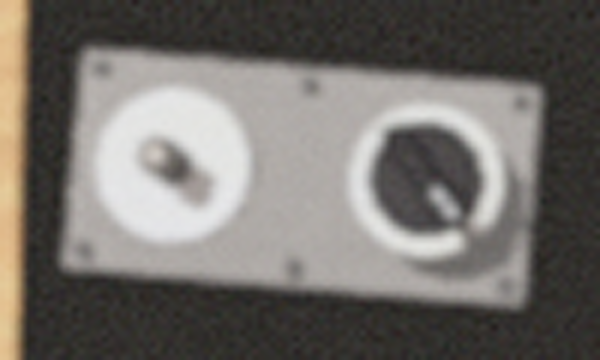

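View pics/cropB.png

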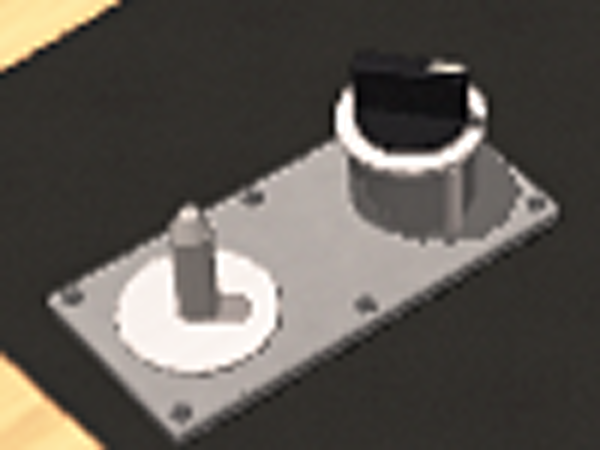

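```bash
python3 - <<'E'
from h import *
for n,thr in(("top",215),("side",225)):
    c=cams.read_camera(n); px=c["pixels"]; g=px.min(2)
    p=proj(c,[[.5584,.2442,.016],[.5478,.1046,.07]])
    m=(g>thr).astype(np.uint8)
    k,l,st,ce=cv2.connectedComponentsWithStats(m)
    for i,q in enumerate(p):
        j=[t for t in range(1,k) if np.hypot(*(ce[t]-q))<15 and st[t,4]>40]
        for t in j:
            h=cv2.convexHull(cv2.findNonZero((l==t).astype(np.uint8))); M=cv2.moments(h)
            uv=np.array([M["m10"],M["m01"]])/M["m00"]
            e=cv2.fitEllipse(h); print(n,i,q,uv,M["m00"],np.round(e[0],2),np.round(e[1],1),[np.round(onz(c,w,[.016,.072][i])[:2],4) for w in(uv,e[0])])
    # knob mark: bright pixels within the disc top
    if n=="top":
        sub=g[188:215,275:300]; 
        q=proj(c,[[.5478,.1046,.106]])[0]; print("knobtop",q)
        print(sub[6:26])
    # roll
    if n=="top":
        q=proj(c,[[.4805,-.3076,.09]])[0].round().astype(int);print(q)
        print(g[q[1]-14:q[1]+16,q[0]-14:q[0]+16])
E
```

```text
top 0 [243.30007394 197.30545474] [243.31038375 197.09518435] 443.0 [243.19 197.09] [23.8 24.3] [array([0.5591, 0.2442]), array([0.5591, 0.2446])]
knobtop [285.00022961 198.81478786]
[[217 216 198 151  85  61  60  69  60  51  61  69  74  69  75  72  76 102
  151 193 214 217 199 179 167]
 [219 209 173 118  76  60  70  73  63  62  55  58  65  77  71  76  67  74
  109 163 201 218 205 177 163]
 [216 199 148  90  78  66  63  69  69  63  63  63  64  75  71  75  72  70
   79 138 193 216 209 183 155]
 [218 189 135  82  75  68  62  59  67  70  65  53  60  69  73  77  76  68
   81 124 184 215 218 193 150]
 [215 177 120  84  78  74  68  60  64  68  65  67  53  56  68  70  70  70
   69 107 166 206 218 194 148]
 [209 167 111  80  76  80  75  68  66  68  69  66  61  62  59  71  70  68
   74  94 146 197 214 194 145]
 [208 170 111  80  75  81  74  71  68  58  73  80  93  84  67  52  71  77
   69  84 141 193 214 198 144]
 [213 180 123  82  79  75  79  78  65  66  69 103 138 132  98  63  63  68
   66  94 147 201 213 195 147]
 [221 197 141  91  71  78  80  72  73  65  72 117 159 166 133  87  48  66
   
[... 4540 characters left out ...]
144 147 147 143 143 145 146]
 [ 39  56  84 128 147 147 142 142 135 117 103  99  99  98 103 100 105 115
  130 136 143 144 147 146 146 149 145 144 146 145]
 [ 45  50  90 127 147 148 145 147 147 132 120 124 122 126 124 127 128 135
  143 147 149 149 149 145 148 147 149 147 149 147]
 [ 41  50  90 132 143 148 149 144 144 144 142 140 141 138 143 140 143 147
  145 152 147 146 146 148 147 148 146 148 147 147]]
side 0 [267.78515424 256.79308046] [267.4995637  256.35296684] 382.0 [267.47 256.3 ] [19.2 26.4] [array([0.5604, 0.2437]), array([0.5607, 0.2436])]
side 1 [303.22568977 224.36884115] [301.04702194 227.31452456] 159.5 [302.7  224.63] [16.  23.8] [array([0.5411, 0.1198]), array([0.5465, 0.108 ])]
```

Call:
{"op": "jog_arm", "data": {"increments": [[[0.1456,-0.0536,0,0,0,0,0],[0.1456,-0.0536,0,0,0,0,0],[0.1456,-0.0536,0,0,0,0,0],[0.1456,-0.0536,0,0,0,0,0],[0.1456,-0.0536,0,0,0,0,0],[0.1456,-0.0536,0,0,0,0,0],[0.1456,-0.0536,0,0,0,0,0],[0.1456,-0.0536,0,0,0,0,0],[0.1456,-0.0536,0,0,0,0,0],[0.1456,-0.0536,0,0,0,0,0],[0,0,0,0,0,0,0],[0,0,0,0,0,0,0]]], "force": 25}}

```text
clock: 2.45
tcp_pos: [0.4828, -0.3065, 0.2311]
orientation: [0.0, 0.988, 0.157, -0.0]
wrist_force: [-1.1, -0.4, 1.0]
finger_gap: 0.0859
grip_force: 0.0
```

```bash
cat >> h.py <<'E'
def go(x,y,z,yaw=None):
    s=env.get_state(); r=R.from_quat(s["orientation"],scalar_first=True); m=r.as_matrix()
    d=m.T@(np.array([x,y,z])-s["tcp_pos"])/.25
    print("tcp",np.round(s["tcp_pos"],4),"yaw",round(np.degrees(np.arctan2(m[1,0],m[0,0])),2),"F",np.round(s["wrist_force"],2),"M",np.round(s["ft_torque"],3),"gap",round(s["finger_gap"],4),"t",s["clock"],"j6",round(s["joint_pos"][5],3))
    print("shift units",np.round(d,4))
    if yaw is not None:
        t=R.from_matrix(np.array([[np.cos(yaw),np.sin(yaw),0],[np.sin(yaw),-np.cos(yaw),0],[0,0,-1]]).T.T)
        print("rotvec units",np.round((r.inv()*t).as_rotvec()/np.pi,4))
E
python3 -c "
from h import *
go(.482,-.3075,.046,np.radians(18))"
```

```text
tcp [ 0.4828 -0.3065  0.2311] yaw 18.1 F [-1.13 -0.36  1.02] M [-0.025 -0.013 -0.009] gap 0.0859 t 2.45 j6 2.12
shift units [-0.0037  0.0028  0.7405]
rotvec units [0.     0.0002 0.0006]
```

Call:
{"op": "jog_arm", "data": {"increments": [[[0,0,0.12,0,0,0,0],[0,0,0.12,0,0,0,0],[0,0,0.12,0,0,0,0],[0,0,0.12,0,0,0,0],[0,0,0.12,0,0,0,0],[0,0,0.08,0,0,0,0],[0,0,0.06,0,0,0,0],[0,0,0,0,0,0,0],[0,0,0,0,0,0,60],[0,0,0,0,0,0,80],[0,0,0,0,0,0,100],[0,0,0,0,0,0,120],[0,0,0,0,0,0,120],[0,0,0,0,0,0,120],[0,0,0,0,0,0,120]]], "force": 20}}

```text
clock: 3.95
tcp_pos: [0.4827, -0.3081, 0.0477]
orientation: [0.001, 0.988, 0.156, 0.0]
wrist_force: [-2.9, -0.5, 5.3]
finger_gap: 0.0587
grip_force: 21.9
```

Squeezed once; now open, turn 90° and squeeze along the other axis.

Call:
{"op": "jog_arm", "data": {"increments": [[[0,0,0,0,0,0,0],[0,0,0,0,0,0,0],[0,0,0,0,0,0,0],[0,0,0,0,0,0,0],[0,0,0,0,0,-0.0455,0],[0,0,0,0,0,-0.0455,0],[0,0,0,0,0,-0.0455,0],[0,0,0,0,0,-0.0455,0],[0,0,0,0,0,-0.0455,0],[0,0,0,0,0,-0.0455,0],[0,0,0,0,0,-0.0455,0],[0,0,0,0,0,-0.0455,0],[0,0,0,0,0,-0.0455,0],[0,0,0,0,0,-0.0455,0],[0,0,0,0,0,-0.0455,0],[0,0,0,0,0,0,0]]]}}

```text
clock: 5.55
tcp_pos: [0.4823, -0.3071, 0.0461]
orientation: [-0.0, 0.587, 0.81, 0.0]
wrist_force: [0.2, 0.3, 1.1]
finger_gap: 0.0854
grip_force: 0.0
```

Call:
{"op": "jog_arm", "data": {"increments": [[[0,0,0,0,0,0,60],[0,0,0,0,0,0,80],[0,0,0,0,0,0,100],[0,0,0,0,0,0,120],[0,0,0,0,0,0,150],[0,0,0,0,0,0,150],[0,0,0,0,0,0,150],[0,0,0,0,0,0,150]]], "force": 40}}

```text
clock: 6.35
tcp_pos: [0.4824, -0.3073, 0.0465]
orientation: [0.0, 0.587, 0.809, -0.0]
wrist_force: [-1.6, -0.7, 2.8]
finger_gap: 0.0572
grip_force: 43.3
```

```bash
python3 -c "
from h import *
go(.4827,-.3081,.19,np.radians(108))"
```

```text
tcp [ 0.4824 -0.3073  0.0465] yaw 108.06 F [-1.64 -0.68  2.79] M [-0.017  0.15  -0.019] gap 0.0572 t 6.35 j6 0.548
shift units [-3.50e-03  1.00e-04 -5.74e-01]
rotvec units [0.     0.0002 0.0003]
```

Call:
{"op": "jog_arm", "data": {"increments": [[[0,0,-0.04,0,0,0,150],[0,0,-0.08,0,0,0,150],[0,0,-0.1,0,0,0,150],[0,0,-0.12,0,0,0,150],[0,0,-0.12,0,0,0,150],[0,0,-0.08,0,0,0,150],[0,0,-0.04,0,0,0,150],[0,0,0,0,0,0,150]]]}}

```text
clock: 7.15
tcp_pos: [0.4829, -0.3075, 0.1925]
orientation: [0.001, 0.587, 0.809, -0.0]
wrist_force: [0.9, 0.1, -3.4]
finger_gap: 0.057
grip_force: 43.4
```

Call:
{"op": "jog_arm", "data": {"increments": [[[0.05,0.0244,0,0,0,0,150],[0.1,0.0488,0,0,0,0,150],[0.125,0.061,0,0,0,0,150],[0.125,0.061,0,0,0,0,150],[0.125,0.061,0,0,0,0,150],[0.125,0.061,0,0,0,0,150],[0.125,0.061,0,0,0,0,150],[0.125,0.061,0,0,0,0,150],[0.125,0.061,0,0,0,0,150],[0.125,0.061,0,0,0,0,150],[0.125,0.061,0,0,0,0,150],[0.125,0.061,0,0,0,0,150],[0.125,0.061,0,0,0,0,150],[0.125,0.061,0,0,0,0,150],[0.125,0.061,0,0,0,0,150],[0.125,0.061,0,0,0,0,150],[0.1,0.0488,0,0,0,0,150],[0,0,0,0,0,0,150],[0,0,0,0,0,0,150]]]}}

```text
clock: 9.05
tcp_pos: [0.5575, 0.2447, 0.1892]
orientation: [-0.001, 0.586, 0.81, -0.002]
wrist_force: [0.9, -0.9, -2.8]
finger_gap: 0.0567
grip_force: 43.5
```

```bash
python3 -c "
from h import *
go(.5594,.2441,.11,np.radians(108))
c=cams.read_camera('side')
cv2.imwrite('pics/s1.png',cv2.resize(c['pixels'][160:300,200:340],None,fx=4,fy=4,interpolation=cv2.INTER_CUBIC)[:,:,::-1])
p=np.array(env.get_state()['tcp_pos'])
print(proj(c,cyl(p[0],p[1],.029,p[2]-.0465,p[2]-.0465+.09)[::10]))
for d in spotter.cut_out('roll','side')[:2]: print(d['uv'],d['conf'],d['region'].sum(),hull_c(c,cyl(p[0],p[1],.029,p[2]-.0465,p[2]+.0435)))
"
```

```text
tcp [0.5575 0.2447 0.1892] yaw 108.18 F [ 0.86 -0.87 -2.83] M [-0.    -0.    -0.014] gap 0.0567 t 9.05 j6 1.535
shift units [-0.0044  0.0077  0.317 ]
rotvec units [-0.0012  0.      0.001 ]
[[258.97156504 222.44704152]
 [257.58383161 232.5085744 ]
 [272.12649098 232.17561346]
 [272.04914348 222.15700396]
 [256.52618928 199.46585387]
 [255.01533261 209.43759842]
 [270.21070098 209.11499747]
 [270.17654495 199.1857658 ]]
[262.5, 217.8] 0.85 559 (array([263.96059651, 215.79561987]), 708.8125)
[368.1, 180.9] 0.75 387 (array([263.96059651, 215.79561987]), 708.8125)
```

View pics/s1.png

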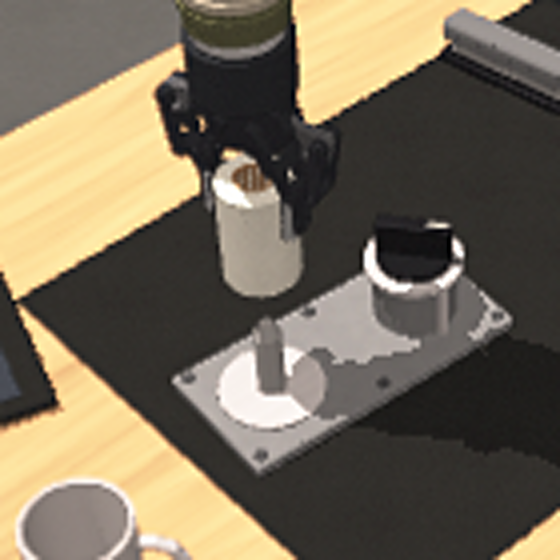

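Call:
{"op": "jog_arm", "data": {"increments": [[[-0.0022,0.0038,0.06,-0.0012,0,0.001,150],[-0.0022,0.0038,0.06,0,0,0,150],[0,0,0.04,0,0,0,150],[0,0,0.03,0,0,0,150],[0,0,0,0,0,0,150],[0,0,0,0,0,0,150]]]}}

```text
clock: 9.75
tcp_pos: [0.5616, 0.2432, 0.144]
orientation: [0.001, 0.589, 0.808, 0.002]
wrist_force: [-0.5, 0.7, -2.2]
finger_gap: 0.0568
grip_force: 43.5
```

```bash
python3 -c "
from h import *
go(.5594,.2441,.11,np.radians(108))
c=cams.read_camera('side')
p=np.array(env.get_state()['tcp_pos'])
g=c['pixels'].min(2).astype(int)
h=np.zeros((400,640),np.uint8)
def sil(P):
    m=np.zeros((1600,2560),np.uint8);cv2.fillConvexPoly(m,cv2.convexHull((proj(c,P)*4+1.5).astype(np.int32)),1);return m
z0=p[2]-.0465
M=sil(cyl(p[0],p[1],.029,z0,z0+.09)); S=sil(cyl(.5594,.2441,.011,.016,.074))
for r in range(215,262,3):
    f=lambda m:(np.nonzero(m[4*r+2])[0][[0,-1]]-1.5)/4 if m[4*r+2].any() else None
    print(r,'roll',f(M),'sp',f(S),g[r,250:284])
cv2.imwrite('pics/s2.png',cv2.resize(c['pixels'][180:290,215:315],None,fx=5,fy=5,interpolation=cv2.INTER_CUBIC)[:,:,::-1])
"
```

```text
tcp [0.5616 0.2432 0.144 ] yaw 107.87 F [-0.54  0.7  -2.16] M [ 0.01  -0.066  0.02 ] gap 0.0568 t 9.75 j6 1.537
shift units [ 0.0061 -0.0078  0.1361]
rotvec units [ 0.0012  0.     -0.0007]
215 roll [253.125 273.375] sp None [ 40  47 105  34 240 189 185 170 142  58  47  72  50 100  52  81  41  39
  30  27  30  27 103 185  39  30  30  30  32  30  28  26  27  25]
218 roll [253.375 273.625] sp None [ 43  30  95  66 102 255 255 251 254 255 225 124  68  86  68  79 126 116
 177 118  26  25  27  31  26  30  29  28  33  31  28  33  28  41]
221 roll [253.625 273.875] sp None [ 40  39  77 119  79 152 144 189 235 250 254 254 255 180 177 166 164 170
 162 138 107  64  39  24  25  28  27  39  29  29  34  44  44  44]
224 roll [254.125 274.125] sp None [ 44  43  42  39  34 154 152 149 148 147 144 142 141 135 134 133 134 134
 136 135  79 100 105  48  25  27  29  27  40  43  42  42  45  44]
227 roll [254.375 274.375] sp None [ 46  44  43  41  36 119 153 151 150 148 145 141 138 139 139 137 135 135
 134 135 111  76 104  64  29  28  29  36  44  44  44  45  44  44]
230 roll [254.625 274.625] sp None [ 44  
[... 1172 characters left out ...]
 170 172 163 166]
251 roll None sp [263.375 270.625] [171 169 170 166 165 163 174 231 241 240 238 237 238 249 100  93 100 103
 105  99  89 131 154 149 150 148 148 151 151 160 103  99  99 101]
254 roll None sp [263.625 270.875] [166 167 167 167 166 231 239 237 237 237 237 236 238 246 159  95  98 102
 104 101  92 113 152 153 154 154 154 153 154 155 159 130  98  98]
257 roll None sp [263.875 270.875] [169 167 165 164 210 241 238 237 238 237 237 238 240 242 188 122 100  97
 100 103  97 138 154 154 154 155 154 152 153 153 157 116  99  99]
260 roll None sp None [170 169 171 168 164 238 241 238 237 236 237 238 239 239 240 241 241 243
 248 180 151 149 148 149 151 153 154 157 157 155 120  98 100 100]
```

View pics/s2.png

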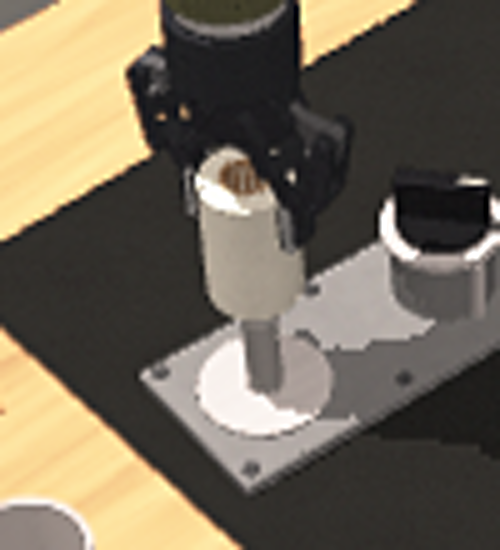

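Call:
{"op": "jog_arm", "data": {"increments": [[[0,0,0,0,0,0,150],[0,0,0,0,0,0,150],[0,0,0,0,0,0,150]]]}}

```text
clock: 10.1
tcp_pos: [0.5617, 0.2436, 0.1442]
orientation: [0.001, 0.589, 0.808, 0.002]
wrist_force: [-0.4, -0.0, -1.7]
finger_gap: 0.057
grip_force: 43.5
```

```bash
python3 -c "
from h import *
go(.5594,.2441,.118,np.radians(108))
c=cams.read_camera('side');print(rot(c)[:,0])"
```

```text
tcp [0.5617 0.2436 0.1442] yaw 107.9 F [-0.45 -0.02 -1.7 ] M [ 0.048 -0.027 -0.013] gap 0.057 t 10.1 j6 1.537
shift units [ 0.0048 -0.0085  0.1046]
rotvec units [ 0.0014  0.     -0.0006]
[-0.69585177 -0.71808959  0.01173285]
```

Call:
{"op": "jog_arm", "data": {"increments": [[[0.006,-0.0056,0.02,0.0014,0,0,150],[0,0,0.03,0,0,0,150],[0,0,0.03,0,0,0,150],[0,0,0.025,0,0,0,150],[0,0,0,0,0,0,150],[0,0,0,0,0,0,150],[0,0,0,0,0,0,150]]]}}

```text
clock: 10.85
tcp_pos: [0.56, 0.2445, 0.1178]
orientation: [0.0, 0.589, 0.808, -0.0]
wrist_force: [-0.8, 0.0, -3.2]
finger_gap: 0.0566
grip_force: 43.5
```

```bash
python3 -c "
from h import *
go(.5594,.2441,.1,np.radians(108))"
```

```text
tcp [0.56   0.2445 0.1178] yaw 107.89 F [-0.82  0.04 -3.17] M [-0.003  0.01   0.005] gap 0.0566 t 10.85 j6 1.539
shift units [-0.0008 -0.0026  0.0711]
rotvec units [-0.      0.     -0.0006]
```

Call:
{"op": "jog_arm", "data": {"increments": [[[0,0,0.02,0,0,0,150],[0,0,0.02,0,0,0,150],[0,0,0.02,0,0,0,150],[0,0,0.02,0,0,0,150],[0,0,0,0,0,0,150],[0,0,0,0,0,0,150]]]}}

```text
clock: 11.45
tcp_pos: [0.5595, 0.2444, 0.0972]
orientation: [-0.0, 0.589, 0.808, -0.001]
wrist_force: [-0.0, -0.3, -3.2]
finger_gap: 0.0569
grip_force: 43.5
```

Call:
{"op": "jog_arm", "data": {"increments": [[[0,0,0.02,0,0,0,150],[0,0,0.02,0,0,0,150],[0,0,0.02,0,0,0,150],[0,0,0.02,0,0,0,150],[0,0,0.02,0,0,0,150],[0,0,0.015,0,0,0,150],[0,0,0.008,0,0,0,150],[0,0,0,0,0,0,150],[0,0,0,0,0,0,150]]]}}

```text
clock: 12.35
tcp_pos: [0.5598, 0.2445, 0.0669]
orientation: [-0.0, 0.589, 0.808, -0.0]
wrist_force: [0.1, -0.8, -2.7]
finger_gap: 0.0567
grip_force: 43.5
```

Free so far; lower the last millimetres until the flange takes the weight.

Call:
{"op": "jog_arm", "data": {"increments": [[[0,0,0.004,0,0,0,150],[0,0,0.004,0,0,0,150],[0,0,0.004,0,0,0,150],[0,0,0.004,0,0,0,150],[0,0,0.003,0,0,0,150],[0,0,0,0,0,0,150],[0,0,0,0,0,0,150]]]}}

```text
clock: 13.05
tcp_pos: [0.5597, 0.2444, 0.0625]
orientation: [-0.0, 0.589, 0.808, -0.0]
wrist_force: [-2.6, -0.9, 3.7]
finger_gap: 0.0566
grip_force: 43.8
```

Call:
{"op": "jog_arm", "data": {"increments": [[[0,0,0,0,0,0,90],[0,0,0,0,0,0,60],[0,0,0,0,0,0,30],[0,0,0,0,0,0,0],[0,0,0,0,0,0,0],[0,0,0,0,0,0,0],[0,0,-0.06,0,0,0,0],[0,0,-0.1,0,0,0,0],[0,0,-0.12,0,0,0,0],[0,0,-0.12,0,0,0,0],[0,0,-0.12,0,0,0,0],[0,0,-0.04,0,0,0,0],[0,0,0,0,0,0,0]]]}}

```text
clock: 14.35
tcp_pos: [0.5609, 0.2448, 0.2037]
orientation: [0.001, 0.589, 0.808, 0.001]
wrist_force: [0.2, 0.7, -0.2]
finger_gap: 0.0856
grip_force: 0.0
```

```bash
python3 -c "
from h import *
go(.5488,.1045,.2,np.radians(218))
c=cams.read_camera('side')
M=hull_c(c,cyl(.5597,.2444,.029,.016,.106))
for d in spotter.cut_out('roll','side')[:3]: print(d['uv'],d['conf'],d['region'].sum(),M)
# mark: knob centre .5488,.1045, mark at r~.022-.03, z=.106
for th in (28,32,36,40,44):
    a=np.radians(180+th); print(th,proj(c,[[.5488+r*np.cos(a),.1045+r*np.sin(a),.106] for r in(0,.015,.03)]).round(1).tolist())
t=cams.read_camera('top')
g=t['pixels'].min(2)
for v,u in [(u,v) for u in range(199,209) for v in range(284,294)]: pass
sub=g[199:208,285:293].astype(float); w=np.clip(sub-95,0,None); vv,uu=np.mgrid[199:208,285:293]
print(sub.astype(int))
m=(w>0); m=w*(vv-199<7)
ctr=np.array([(uu*m).sum(),(vv*m).sum()])/m.sum(); q=onz(t,ctr,.106)[:2]; print(ctr,q,np.degrees(np.arctan2(*(q-[.5488,.1045])[::-1])))
cv2.imwrite('pics/k.png',np.vstack([cv2.resize(x,(500,280),interpolation=cv2.INTER_CUBIC) for x in(c['pixels'][200:256,230:330],t['pixels'][172:228,220:320])])[:,:,::-1])
"
```

```text
tcp [0.5609 0.2448 0.2037] yaw 107.89 F [ 0.24  0.75 -0.18] M [-0.001 -0.011  0.054] gap 0.0856 t 14.35 j6 1.539
shift units [-0.5192 -0.2183  0.0142]
rotvec units [ 6.000e-04  1.000e-03 -6.117e-01]
[368.6, 179.8] 0.92 429 (array([266.32229511, 246.23448739]), 616.9375)
[266.8, 247.0] 0.59 575 (array([266.32229511, 246.23448739]), 616.9375)
28 [[302.8, 215.9], [307.4, 216.9], [312.0, 218.0]]
32 [[302.8, 215.9], [307.5, 216.7], [312.2, 217.5]]
36 [[302.8, 215.9], [307.6, 216.5], [312.3, 217.1]]
40 [[302.8, 215.9], [307.6, 216.2], [312.4, 216.6]]
44 [[302.8, 215.9], [307.7, 216.0], [312.5, 216.2]]
[[ 70  59  65  60  58  65  72  71]
 [ 66  77  91  82  69  55  70  68]
 [ 70 102 139 136  91  62  59  64]
 [ 71 115 158 165 131  81  61  63]
 [ 68 100 144 161 152 116  77  56]
 [ 69  66 100 138 159 154 109  61]
 [ 63  65  71 116 155 162 126  83]
 [ 70  67  63  85 118 129 109 101]
 [ 69  74  64  67  89 105  97 111]]
[288.49940688 203.20166074] [0.53448483 0.09378458] -143.18383701160096
```

View pics/k.png

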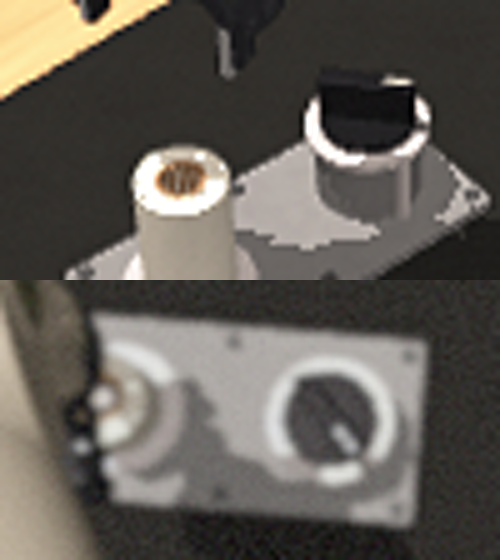

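Call:
{"op": "jog_arm", "data": {"increments": [[[-0.1038,-0.0436,0,0,0,0,0],[-0.1038,-0.0436,0,0,0,0,0],[-0.1038,-0.0436,0,0,0,0,0],[-0.1038,-0.0436,0,0,0,0,0],[-0.1038,-0.0436,0,0,0,0,0],[0,0,0,0,0,-0.0437,0],[0,0,0,0,0,-0.0437,0],[0,0,0,0,0,-0.0437,0],[0,0,0,0,0,-0.0437,0],[0,0,0,0,0,-0.0437,0],[0,0,0,0,0,-0.0437,0],[0,0,0,0,0,-0.0437,0],[0,0,0,0,0,-0.0437,0],[0,0,0,0,0,-0.0437,0],[0,0,0,0,0,-0.0437,0],[0,0,0,0,0,-0.0437,0],[0,0,0,0,0,-0.0437,0],[0,0,0,0,0,-0.0437,0],[0,0,0,0,0,-0.0437,0],[0,0,0,0,0,0,0]]]}}

```text
clock: 16.5
tcp_pos: [0.5467, 0.1042, 0.2001]
orientation: [-0.002, -0.326, 0.945, 0.0]
wrist_force: [0.4, 0.9, -0.4]
finger_gap: 0.0853
grip_force: 0.0
```

```bash
python3 -c "
from h import *
go(.5488,.1045,.082,np.radians(218))"
```

```text
tcp [0.5467 0.1042 0.2001] yaw -141.97 F [ 0.43  0.87 -0.4 ] M [-0.002  0.031  0.034] gap 0.0853 t 16.5 j6 -0.62
shift units [-0.0089 -0.0051  0.4725]
rotvec units [ 0.0007 -0.0011  0.0002]
```

Call:
{"op": "jog_arm", "data": {"increments": [[[-0.005,-0.003,0.1,0,0,0,0],[0,0,0.12,0,0,0,0],[0,0,0.12,0,0,0,0],[0,0,0.08,0,0,0,0],[0,0,0.04,0,0,0,0],[0,0,0,0,0,0,0],[0,0,0,0,0,0,0],[0,0,0,0,0,0,0]]]}}

```text
clock: 17.3
tcp_pos: [0.5501, 0.1044, 0.0883]
orientation: [0.001, -0.325, 0.946, -0.0]
wrist_force: [-0.2, 0.3, -0.1]
finger_gap: 0.0854
grip_force: 0.0
```

```bash
python3 -c "
from h import *
go(.5488,.1045,.081,np.radians(218))"
```

```text
tcp [0.5501 0.1044 0.0883] yaw -142.02 F [-0.18  0.32 -0.09] M [-0.006  0.032 -0.011] gap 0.0854 t 17.3 j6 -0.618
shift units [0.004  0.0036 0.0291]
rotvec units [-0.0004  0.0004 -0.0001]
```

Call:
{"op": "jog_arm", "data": {"increments": [[[0.003,0.003,0.02,0,0,0,0],[0,0,0,0,0,0,100],[0,0,0,0,0,0,150],[0,0,0,0,0,0,180],[0,0,0,0,0,0,200],[0,0,0,0,0,0,255],[0,0,0,0,0,0,255],[0,0,0,0,0,0,255],[0,0,0,0,0,0,255],[0,0,0,0,0,0,255],[0,0,0,0,0,0,255]]], "force": 25}}

```text
clock: 18.4
tcp_pos: [0.5487, 0.104, 0.0823]
orientation: [0.0, -0.325, 0.946, -0.001]
wrist_force: [1.7, -4.8, 1.5]
finger_gap: 0.0135
grip_force: 29.3
```

```bash
python3 -c "
from h import *
go(.5488,.1045,.081,np.radians(218))"
```

```text
tcp [0.5487 0.104  0.0823] yaw -142.02 F [ 1.67 -4.81  1.45] M [-0.942 -0.441 -0.013] gap 0.0135 t 18.4 j6 -0.619
shift units [-0.0016  0.0015  0.0053]
rotvec units [-0.0004 -0.0001 -0.0001]
```

Call:
{"op": "jog_arm", "data": {"increments": [[[0,-0.002,0,0,0,0,255],[0,0,0,0,0,0.02,255],[0,0,0,0,0,0.03,255],[0,0,0,0,0,0.03,255],[0,0,0,0,0,0.03,255],[0,0,0,0,0,0.03,255],[0,0,0,0,0,0.03,255],[0,0,0,0,0,0.02,255],[0,0,0,0,0,0,255],[0,0,0,0,0,0,255]]]}}

```text
clock: 19.4
tcp_pos: [0.5486, 0.1044, 0.0823]
orientation: [0.0, -0.034, 0.999, 0.0]
wrist_force: [1.2, -2.0, 3.2]
finger_gap: 0.0136
grip_force: 29.6
```

```bash
python3 -c "
from h import *
go(.5488,.1045,.081,np.radians(160))"
```

```text
tcp [0.5486 0.1044 0.0823] yaw -176.09 F [ 1.19 -2.03  3.19] M [-0.265 -0.292  0.003] gap 0.0136 t 19.4 j6 -0.024
shift units [-0.0008  0.0003  0.0053]
rotvec units [ 1.000e-04 -0.000e+00  1.328e-01]
```

Call:
{"op": "jog_arm", "data": {"increments": [[[0,0,0,0,0,0.02,255],[0,0,0,0,0,0.013,255],[0,0,0,0,0,0,255]]]}}

```text
clock: 19.7
tcp_pos: [0.5487, 0.1045, 0.0823]
orientation: [0.0, 0.018, 1.0, 0.0]
wrist_force: [0.6, -0.5, 3.0]
finger_gap: 0.0134
grip_force: 29.6
```

```bash
python3 -c "
from h import *
go(.5488,.1045,.081,np.radians(160))"
```

```text
tcp [0.5487 0.1045 0.0823] yaw 177.94 F [ 0.63 -0.51  3.  ] M [-0.143 -0.374 -0.069] gap 0.0134 t 19.7 j6 0.08
shift units [-0.0006  0.0001  0.0052]
rotvec units [ 0.0001 -0.      0.0997]
```

Call:
{"op": "jog_arm", "data": {"increments": [[[0,0,0,0,0,0.016,255],[0,0,0,0,0,0.016,255],[0,0,0,0,0,0,255]]]}}

```text
clock: 20.0
tcp_pos: [0.5486, 0.1045, 0.0823]
orientation: [-0.0, 0.068, 0.998, 0.0]
wrist_force: [2.1, -0.1, 3.5]
finger_gap: 0.0139
grip_force: 29.6
```

```bash
python3 -c "
from h import *
go(.5488,.1045,.081,np.radians(160))"
```

```text
tcp [0.5486 0.1045 0.0823] yaw 172.21 F [ 2.12 -0.12  3.45] M [-0.027 -0.323 -0.042] gap 0.0139 t 20.0 j6 0.18
shift units [-0.0007 -0.      0.0052]
rotvec units [ 0.0002 -0.      0.0678]
```

Call:
{"op": "jog_arm", "data": {"increments": [[[0,0,0,0,0,0.018,255],[0,0,0,0,0,0,255]]]}}

```text
clock: 20.2
tcp_pos: [0.5487, 0.1046, 0.0823]
orientation: [0.0, 0.096, 0.995, 0.0]
wrist_force: [1.1, 0.4, 5.1]
finger_gap: 0.0134
grip_force: 29.7
```

```bash
python3 -c "
from h import *
T=[]
for i in range(12):
    c=cams.read_camera('side'); T.append(env.get_state()['ft_torque'][2])
print(np.round(T,3),np.mean(T))
cv2.imwrite('pics/n1.png',cv2.resize(c['pixels'][195:255,275:335],None,fx=8,fy=8,interpolation=cv2.INTER_CUBIC)[:,:,::-1])
go(.5488,.1045,.081,np.radians(160))"
```

```text
[ 0.006  0.004  0.023 -0.028  0.021  0.046  0.015  0.038  0.041  0.035
 -0.01  -0.001] 0.015836792655397735
tcp [0.5486 0.1046 0.0823] yaw 168.92 F [1.6  2.23 5.11] M [ 0.535 -0.373 -0.001] gap 0.0136 t 20.8 j6 0.238
shift units [-0.0008 -0.0001  0.0051]
rotvec units [ 0.0002 -0.      0.0496]
```

View pics/n1.png

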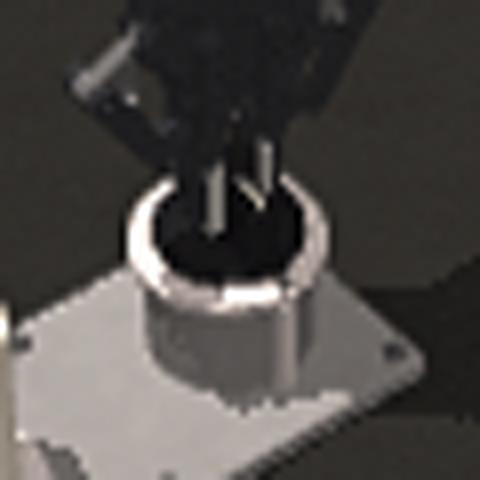

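```bash
python3 -c "
from h import *
c=cams.read_camera('side')
P=lambda r,a,z:proj(c,[[.5487+r*np.cos(np.radians(180+a)),.1045+r*np.sin(np.radians(180+a)),z]])[0]
for a in range(-28,13,4):
    print(a,*[((P(r,a,z)-[275,195])*8+3.5).round(0) for r,z in((.034,.03),(.034,.05),(.04,.062),(.04,.07),(.03,.106))])
np.set_printoptions(linewidth=200)
g=c['pixels'].min(2); print(g[226:246,296:318])
cv2.imwrite('pics/n2.png',cv2.resize(c['pixels'][212:248,288:320],None,fx=16,fy=16,interpolation=cv2.INTER_NEAREST)[:,:,::-1])
"
```

```text
-28 [251. 368.] [250. 332.] [254. 321.] [253. 307.] [246. 222.]
-24 [257. 366.] [256. 331.] [261. 320.] [260. 305.] [251. 221.]
-20 [262. 365.] [262. 329.] [267. 318.] [267. 303.] [256. 220.]
-16 [268. 363.] [267. 327.] [274. 315.] [274. 301.] [261. 218.]
-12 [273. 361.] [272. 325.] [280. 313.] [280. 298.] [266. 216.]
-8 [278. 358.] [278. 323.] [286. 310.] [286. 296.] [270. 214.]
-4 [283. 356.] [282. 320.] [292. 307.] [292. 293.] [275. 212.]
0 [287. 353.] [287. 317.] [297. 304.] [297. 289.] [279. 209.]
4 [292. 350.] [291. 314.] [302. 300.] [302. 286.] [283. 207.]
8 [295. 347.] [295. 311.] [307. 296.] [307. 282.] [286. 204.]
12 [299. 343.] [299. 308.] [311. 292.] [311. 278.] [290. 201.]
[[ 14  19  21  21  22  21  21  22  20  16  19  18  17  17  18  19  68 159 155 148  38  43]
 [ 13  17  20  20  22  23  21  21  21  16  18  18  17  18  15  60 160 154 155 104  38  43]
 [ 44  17  16  19  20  18  19  24  22  21  14  15  12  14  26 125 155 155 141  80  47  41]
 [123  72  42  16  22  14  14  36  33  26  15  25  54  46  75 154 154 156 103 107  91  45]
 [154 160 129  70  72  51  36  97  94  93
[... 715 characters left out ...]
1  83  82  80  82  82  81  95 117 125  73  79 103 102 102 100]
 [ 89  89  90  80  79  81  83  82  83  80  82  82  81  95 116 126  73  95 103 101 101 101]
 [ 85  87  87  88  79  81  83  81  82  81  82  81  80  95 117 125  87 102 101 101 101  99]
 [ 94  88  84  85  78  80  82  82  81  82  82  80  79  94 116 125 102 101 101 101 102  99]
 [158 118  92  85  83  79  80  80  80  80  81  81  79  99 112 122 100 100 101  99  99  97]
 [173 173 154 116  98 101  78  81  80  81  84  91  87 100 109 111  97  98  97 109 109 109]
 [169 169 171 173 174 177 105  91  90  89 101  99 113  96  96 109 108 107 106 176 173 173]
 [169 168 169 169 169 170 175 109 110  97 110 107 175 106 104 174 172 173 172 172 170 164]]
```

Call:
{"op": "jog_arm", "data": {"increments": [[[0,0,0,0,0,0.01,255],[0,0,0,0,0,0.01,255],[0,0,0,0,0,0.01,255],[0,0,0,0,0,0.01,255]]]}}

```text
clock: 21.25
tcp_pos: [0.5487, 0.1046, 0.0823]
orientation: [0.0, 0.159, 0.987, 0.0]
wrist_force: [1.8, 3.2, 4.5]
finger_gap: 0.0133
grip_force: 29.8
```

```bash
python3 -c "
from h import *
np.set_printoptions(linewidth=200)
T=[]
for i in range(4):
    c=cams.read_camera('side'); T.append(env.get_state()['ft_torque'][2])
print(np.round(T,3))
go(.5488,.1045,.081,np.radians(159))
g=c['pixels'].min(2); print(g[226:236,296:318])
"
```

```text
[ 0.006 -0.042  0.024 -0.018]
tcp [0.5487 0.1046 0.0823] yaw 161.73 F [1.53 2.41 5.15] M [ 0.598 -0.471 -0.018] gap 0.0133 t 21.45 j6 0.363
shift units [-0.0007 -0.0003  0.0051]
rotvec units [ 0.0002 -0.0001  0.0151]
[[ 19  20  21  21  21  22  21  20  14  20  17  20  15  21  18  10  97 157 155 148  37  43]
 [ 13  18  18  21  21  19  23  22  19  18  16  18  15  19  20  52 159 153 154 104  37  42]
 [ 40  20  18  17  18  24  36  36  21  17  17  15  13  12  52 163 154 154 140  80  47  42]
 [126  73  42  18  22  39  36  33  28  17  15  25  53  42  73 152 154 157 103 105  92  45]
 [156 161 128  68  68  48  95  94  95  94 101 119 175 136  59 115 143 144  91 104 106  77]
 [150 151 155 155 173 168 255 253 254 253 251 251 252 255 125 198 110  60  92 104 105 106]
 [108 128 147 144 252 247 247 243 240 242 244 247 217 189 124 127  70  68  92 102 103 103]
 [ 82 101 113 122 164 167 201 190 156 160 112 114 120  99 149 124  72  70  94 103 102 101]
 [ 72  72  72  83  87 100 102 103 105  96  91  76  76  92 116 126  73  70  95 103 101 101]
 [ 73  74  75  77  76  76  77  79  79  79  80  78  79  97 116 127  73  69  93 102 101 101]]
```

Call:
{"op": "jog_arm", "data": {"increments": [[[0,0,0,0,0,0.007,255],[0,0,0,0,0,0.006,255],[0,0,0,0,0,0,255],[0,0,0,0,0,0,255],[0,0,0,0,0,0,200],[0,0,0,0,0,0,120],[0,0,0,0,0,0,80],[0,0,0,0,0,0,80],[0,0,-0.05,0,0,0,80],[0,0,-0.1,0,0,0,80],[0,0,-0.1,0,0,0,80],[0,0,-0.1,0,0,0,80],[0,0,-0.1,0,0,0,80],[0,0,-0.1,0,0,0,80],[0,0,-0.05,0,0,0,80]]]}}

```text
clock: 22.95
tcp_pos: [0.5494, 0.1042, 0.2354]
orientation: [0.002, 0.179, 0.984, 0.0]
wrist_force: [1.1, -0.5, -0.4]
finger_gap: 0.0584
grip_force: 0.0
```

Call:
{"op": "jog_arm", "data": {"increments": [[[0.05,0.1,0,0,0,0,80],[0.05,0.1,0,0,0,0,80],[0.05,0.15,0,0,0,0,80],[0.05,0.15,0,0,0,0,80],[0.05,-0.15,0,0,0,0,80],[0,-0.15,0,0,0,0,80],[0,-0.15,0,0,0,0,80],[0,-0.15,0,0,0,0,80],[0,-0.15,0,0,0,0,80],[0,-0.15,0,0,0,0,80],[0,-0.15,0,0,0,0,80],[0,-0.15,0,0,0,0,80],[0,-0.15,0,0,0,0,80],[0,-0.15,0,0,0,0,80],[0,-0.15,0,0,0,0,80],[0,0,0,0,0,0,80],[0,0,0,0,0,0,80]]]}}

```text
clock: 24.65
tcp_pos: [0.3881, -0.1434, 0.2322]
orientation: [-0.0, 0.181, 0.984, 0.0]
wrist_force: [0.1, 0.3, 0.8]
finger_gap: 0.0584
grip_force: 0.0
```

```bash
python3 -c "
from h import *
go(.4,-.25,.25)
c=cams.read_camera('side');t=cams.read_camera('top')
cv2.imwrite('pics/f.png',np.vstack([cv2.resize(x,(640,300),interpolation=cv2.INTER_CUBIC) for x in(c['pixels'][205:265,240:368],t['pixels'][170:230,200:328])])[:,:,::-1])
g=t['pixels'].min(2);sub=g[199:210,280:293].astype(float)
np.set_printoptions(linewidth=200);print(sub.astype(int))
"
```

```text
tcp [ 0.3881 -0.1434  0.2322] yaw 159.18 F [0.14 0.31 0.76] M [-0.014  0.012 -0.007] gap 0.0584 t 24.65 j6 -0.185
shift units [-0.1962 -0.3817 -0.0711]
[[ 74  70  68  60  72  67  57  39  35  40  50  60  64]
 [ 73  72  65  78  78  69  50  39  24  39  52  67  65]
 [ 76  65  76 102 102  84  51  38  28  41  66  70  72]
 [ 74  78  99 134 133  94  51  25  31  54  68  73  71]
 [ 69  94 132 154 138  92  41  32  47  59  66  72  67]
 [ 68 110 157 162 128  60  26  35  49  59  71  67  71]
 [ 84 122 168 166 117  51  22  31  51  72  70  71  78]
 [111 121 150 150  95  42  15  41  55  70  68  86 118]
 [159 132 121 103  64  24  37  46  66  89 107 136 170]
 [194 160 129  96  65  46  57  81 110 148 170 184 203]
 [213 197 181 145 109  79  98 125 162 196 209 209 213]]
```

View pics/f.png

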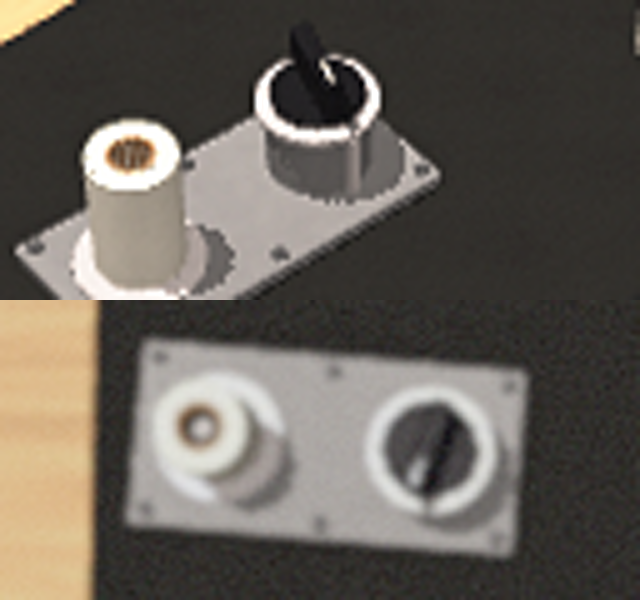

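```bash
python3 -c "
from h import *
t=cams.read_camera('top')
g=t['pixels'].min(2).astype(float);w=np.clip(g[199:207,281:288]-95,0,None);vv,uu=np.mgrid[199:207,281:288]
ctr=np.array([(uu*w).sum(),(vv*w).sum()])/w.sum();q=onz(t,ctr,.106)[:2]-[.5488,.1045];print(ctr,q,np.degrees(np.arctan2(q[1],q[0])))
"
```

```text
[282.69861111 204.15555556] [-0.017382    0.00691273] 158.3125369140024
```

```bash
python3 -c "
from h import *
print(ticket.hand_in())"
```

```text
the job is handed in; nothing more can be done
None
```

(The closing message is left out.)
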